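# Empty a gated tipping tray into the yellow carousel bin

## Robot

A 6-joint arm with a two-finger parallel gripper is mounted at the origin on a cart in front of the work surface, level with it; the furniture and walls round the work are solid. World frame = base frame: x ahead of the robot, y to its left, z up, the work surface at z = 0. Lengths are in m, angles in rad, forces in N, time in s.
With the tool pointing down it reaches from about 0.35 to 0.925 m from the base axis. Payload 6.4 kg.
Tool frame: the origin (TCP) lies at the centre of the arm's flange, where the gripper is bolted on; the fingertips stand 173 mm ahead of it and the grasp point (between the pads) lies 155 mm ahead of it; z points along the fingers, y is the direction in which the jaws open and shut (so a half turn about z gives the same grasp; the last joint's range is limited). The gripper opens to 85 mm and grips with 20 to 120 N. Pads are 22 mm wide; open, the fingers measure 114 mm over their backs; the gripper's body (76 mm by 85 mm) begins 54 mm behind the grasp point. The pads swing forward as they close: fully open they stand 13 mm farther back than shut.
Start: joints at [1.086, 0.245, 1.558, -0, 1.339, -0.174], TCP at [0.199, 0.619, 0.405] pointing down, gripper open.
Joint ranges: [-3.13, 3.13], [-1.02, 2.26], [0.13, 2.54], [-0.95, 4.09], [0.21, 2.88], [-2.74, 2.74]. Speed limits (rad/s): [2.57, 2.57, 3.14, 3.14, 3.14, 3.14].

## Interface

Orientations are given as a 3x3 rotation matrix whose columns are the frame's x, y, z axes.
In Python, from cell import arm gives the robot as it stands.
- The arm moves only by the tool carry_out, never from a script. Its argument "moves" is one flat list of numbers, 5 for each row, row after row: the closure, from -1 (fully open) to 1 (shut), then the shift along the tool's x, y, z in cm, then the turn about the tool's z in rad. In form: [hand, x, y, z, yaw, hand, x, y, z, yaw, ...]. A call has 1 to 12 rows; each row shifts and turns the commanded pose from where the row before left it, along the tool's axes as they then stand; what a row does not reach is not made up. A row lasts 1/10 s, in which the tool goes at most 50 mm and 8.59 degrees, less where a joint would pass 70% of its speed; a pose out of reach is approached as far as the arm can. A call with a gripper value outside its range is refused whole. The fingers move at their own pace and stop on an object; "squeeze" is the grip in N (left out, the last holds). Time passes only in rows, so rows that do not move let the fingers close. It gives the time, the measured TCP pose, the force and the opening at its end, in the units of the state.
- arm.observe(): the state, without advancing time (a new reading comes with each control period).
- arm.capture(name): name is "scene" or "top"; returns (picture, depth): 384x512x3 uint8, red, green, blue; 384x512 float32, m along the optical axis (not along the pixel's ray), 0 where there is no reading.
- arm.get_calibration(name): a dict with "intrinsics" (3x3 intrinsics, pixels), "origin" and "rotation" of the camera in the world. Camera axes: x right, y down, z forward; pixel columns grow to the right and rows downward; lengths in m; the calibration is good to about 2 mm. A picture is of the moment at which its call begins. get_calibration takes no time and is no camera call.
- arm.close_job(): hands the job in, once; it reports no verdict.
The state is a dict: "clock": time; "qpos": joint angles; "joint_velocities": joint speeds; "effort": joint torques, N m; "tool_pos": TCP position; "orientation": TCP orientation; "force": force on the tool from outside, world axes, zero at the start; "ft_torque": the same for the moment, N m; "finger_gap": finger opening in m.
Only numpy, scipy, OpenCV 4.12 (cv2) and the standard library are available. Lean on these libraries where they do the work, as an engineer would, in place of code of your own. Each camera call takes 0.05 s, during which the arm holds its last target.

## Task

The three nuts in the tipping tray belong in the carousel's yellow bin: turn the carousel by its centre knob until the yellow bin faces the tray squarely, then lower the tray's red end gate flat, and only then raise the tray by its rear handle so that the nuts slide out over the gate into that bin. Then lower the tray back onto its rest and swing the gate fully shut, leaving the yellow bin where it is. Do not grip or push the nuts with the gripper, let none fall anywhere else, and leave the other things on the bench alone.

Things in the scene. Friction and masses are not known exactly. Their poses are not given: they have to be found in the camera images.
- station: grey frame bolted to the bench; carries carousel, tray and gate. Origin on the bench under the carousel's axis. Its +y axis points along the tray, away from the carousel, to the rear handle (at y = 295 mm); gate hinge at y = 115, z = 98 mm. Heading 0.15 to 0.45 rad. Base plate 100 x 300 x 10 mm. Two cheeks, 99 mm apart over all, carry the tray's pivot at y = 133, z = 88 and rise to z = 100 mm
- carousel (a joint): angle (rad) of the carousel about its upright axis, growing counter-clockwise seen from above, turning endlessly either way. 0: the yellow bin faces the tray squarely (its middle right under the lowered gate). It stays where it is left (friction about 0.06 Nm)
- carousel_knob (a point): on the carousel's axis, 76 mm above the bench. Black bar knob 64 mm long, 16 mm thick, from 60 to 88 mm above the bench, on a thin neck over a 40 mm wide hub that ends at 48 mm; it turns with the carousel. At carousel 0 the bar lies along the station's y axis. The point's x axis is 45 degrees clockwise from the bar. A yellow dot marks the bar's end towards the yellow bin
- yellow_bin (a point): middle of the yellow bin on its floor, 21 mm above the bench, 62 mm from the carousel's axis; turns with it. The carousel is 214 mm across: four open quarter bins (yellow, blue, green, white), walls 34 mm high, top at 54 mm, outer wall's inside 103 mm from the axis. The point's x and y axes run along the bin's two dividers, which lie 43.8 mm back on each axis
- load_point (a point): fixed point 62 mm from the carousel's axis towards the tray, under the lip of the lowered gate: where the middle of the yellow bin must be
- tray (a joint): tilt (rad) of the green tray: 0 level on its rest, up to 0.75 with the rear raised. Left alone it falls back to 0. Lifting it takes about 3 N. The tray floor is polished: nuts begin to slide towards the gate at about 0.2 to 0.4 rad
- tray_handle (a point): middle of the tray's black rear handle, a round bar 12 mm thick and 78 mm long along the station's x axis, held by arms at its ends 50 mm behind the tray's rear wall. With the tray level it is 162 mm from the pivot horizontally and 22 mm above it. Grip it from above, fingers on its front and rear; it may turn between the fingers as it rises in an arc about the pivot
- tray_pivot (a point): fixed: the tray's pivot axis, which lies along the station's x axis; 88 mm above the bench. The tray is 130 mm long and 82 mm wide outside, 74 mm inside, with walls 33 mm high above its floor, whose top is 98 mm above the bench
- gate (a joint): angle (rad) of the red end gate relative to the tray: 0 upright and shut, 1.57 flat in line with the tray floor (stop at 1.6). Friction (0.04 Nm) holds it where it is left
- gate_handle (a point): grip point on the gate's side handle, a round red bar 10 mm thick along the station's x axis that sticks out 60 mm past the gate's edge on the station's -x side (towards the robot). 20 mm from the bar's end (15 mm black ball), 80 mm from the tray's middle line; gate shut: 34 mm above the hinge axis (132 mm above the bench), 6.5 mm outside it. Grip from above; the bar may turn in the grip
- gate_hinge (a point): the gate's hinge axis (along the station's x axis), at the edge of the tray floor, in the middle of the gate. It moves with the tray. The gate is 80 mm wide and 42 mm high; lowered, it reaches out over the carousel
- nut_1: rusty hex nut 34 x 30 x 14 mm, lying loose on the tray floor at the start; origin at the centre of its underside
- nut_2: bright grey hex nut 28 x 24 x 11 mm, lying loose on the tray floor at the start; origin at the centre of its underside
- nut_3: rusty hex nut 34 x 30 x 14 mm, lying loose on the tray floor at the start; origin at the centre of its underside
- tape_measure: bystander: yellow and black tape measure, 76 x 79 x 33 mm, near the work; leave it alone
- brass_fitting: bystander: brass fitting standing, 42 x 42 x 56 mm, near the work; leave it alone
- parts_tin: bystander: flat red and grey tin box, 75 x 111 x 31 mm, near the work; leave it alone
- packing_block: bystander: brown packing block, 45 x 55 x 40 mm, near the work; leave it alone
- pipe_nipple: bystander: grey pipe nipple lying, 27 x 80 x 27 mm, near the work; leave it alone

How it is judged:
On the way, in this order (a step that is already met when the one before it is completed fails the run):
1. the yellow bin faces the tray while the gate is still shut and the tray level (horizontal distance between yellow_bin and load_point below 0.018 m and value of joint gate below 0.3 rad and value of joint tray below 0.1 rad), for 0.2 s.
2. the gate is lowered flat with the tray still level (value of joint gate above 1.35 rad and value of joint tray below 0.12 rad), for 0.2 s.
3. the tray is tipped with the gate down and all three nuts have slid into the yellow bin (value of joint tray above 0.2 rad and value of joint gate above 1.2 rad and x of nut_1 in the frame of yellow_bin between -0.0438 and 0.062 m and y of nut_1 in the frame of yellow_bin between -0.0438 and 0.062 m and height (world z) of nut_1 between 0.01 and 0.058 m and x of nut_2 in the frame of yellow_bin between -0.0438 and 0.062 m and y of nut_2 in the frame of yellow_bin between -0.0438 and 0.062 m and height (world z) of nut_2 between 0.01 and 0.058 m and x of nut_3 in the frame of yellow_bin between -0.0438 and 0.062 m and y of nut_3 in the frame of yellow_bin between -0.0438 and 0.062 m and height (world z) of nut_3 between 0.01 and 0.058 m), for 0.2 s.
At the end, for the whole second after the job is handed in: all three nuts lie at rest inside the yellow bin, whose middle is within 18 mm of the load point; the tray is back on its rest (under 0.04 rad) and the gate is shut (under 0.15 rad) (x of nut_1 in the frame of yellow_bin between -0.0438 and 0.062 m and y of nut_1 in the frame of yellow_bin between -0.0438 and 0.062 m and height (world z) of nut_1 between 0.01 and 0.058 m and x of nut_2 in the frame of yellow_bin between -0.0438 and 0.062 m and y of nut_2 in the frame of yellow_bin between -0.0438 and 0.062 m and height (world z) of nut_2 between 0.01 and 0.058 m and x of nut_3 in the frame of yellow_bin between -0.0438 and 0.062 m and y of nut_3 in the frame of yellow_bin between -0.0438 and 0.062 m and height (world z) of nut_3 between 0.01 and 0.058 m and horizontal distance between yellow_bin and load_point below 0.018 m and value of joint tray below 0.04 rad and value of joint gate below 0.15 rad and linear speed of each of nut_1, nut_2, nut_3 below 0.02 m/s); the robot touches nothing.
It fails at once if the tray is tipped while its gate is not down (value of joint tray above 0.2 rad and value of joint gate below 1.1 rad).
It fails at once if a nut falls on the bench or frame (height (world z) of any of nut_1, nut_2, nut_3 below 0.012 m).
It fails at once if the gripper grips or pushes a nut (contact force between the fingers and nut_1 above 3 N or contact force between the fingers and nut_2 above 3 N or contact force between the fingers and nut_3 above 3 N).
It fails at once if a bystander is moved more than 30 mm (distance of any of tape_measure, brass_fitting, parts_tin, packing_block, pipe_nipple from where it was at the start of the episode above 0.03 m).
It also fails if it takes over 72 s, if anything falls off the work surface, if the arm or the gripper's body presses on something with over 40 N, if the wrist force passes 120 N, or if a joint passes its speed limit or range.

## Working session

There is one attempt and no reset: what is moved stays moved. The work goes in short steps, Python scripts to look and compute and a tool call to move; the robot and the scene stay as the last step left them, time stands still between calls to the robot, and variables do not carry over. Pictures are saved under pics/ and viewed, and the job is handed in when it is done.

Besides the shell and the picture viewer there is one more tool, called after ">>>" in YAML: its name, and indented under it one key for each argument. carry_out: Moves the arm, as the interface text tells. Its arguments: {"type":"object","properties":{"moves":{"type":"array"},"squeeze":{"type":"number"}},"required":["moves"]}

```bash
mkdir -p pics; ls
python3 - <<'E'
from cell import arm
import cv2,numpy as np
s=arm.observe();print(s)
for n in("scene","top"):
    c=arm.get_calibration(n);print(n,c)
    p,d=arm.capture(n);cv2.imwrite(f"pics/{n}0.png",p[:,:,::-1]);np.savez(f"{n}0.npz",p=p,d=d)
E
```

```text
pics
{'clock': 0.0, 'qpos': array([ 1.08588344e+00,  2.45802952e-01,  1.55903219e+00,  2.34883900e-06,
        1.33871137e+00, -1.74072385e-01]), 'joint_velocities': array([ 0.00019994,  0.00026298,  0.00124308,  0.00014356,  0.00038182,
       -0.00045436]), 'effort': array([ 2.81155799e-04, -4.29508138e+01, -3.26131260e+01, -7.75691456e-05,
        5.43503120e-03,  4.13726559e-05]), 'tool_pos': array([0.19867465, 0.61864704, 0.40357734]), 'orientation': array([[-9.52076511e-01,  3.05858601e-01, -9.12778434e-04],
       [ 3.05859774e-01,  9.52075005e-01, -1.72754639e-03],
       [ 3.40648611e-04, -1.92393854e-03, -9.99998091e-01]]), 'force': array([-0.07044056, -0.65621241, -0.03987531]), 'ft_torque': array([0.00230025, 0.01855275, 0.0230147 ]), 'finger_gap': 0.08550897552991917}
scene {'intrinsics': array([[363.37992275,   0.        , 249.03839809],
       [  0.        , 363.37992275, 192.45277254],
       [  0.        ,   0.        ,   1.        ]]), 'origin': array([0.0982562 , 0.61630457, 0.97407659]), 'rotation': array([[-0.68984796, -0.56609081,  0.45127707],
       [-0.72385348,  0.52894461, -0.44300535],
       [ 0.01208068, -0.63226481, -0.77465816]])}
top {'intrinsics': array([[378.50389868,   0.        , 251.27222597],
       [  0.        , 378.50389868, 188.05643892],
       [  0.        ,   0.        ,   1.        ]]), 'origin': array([0.36756187, 0.11931789, 1.57322788]), 'rotation': array([[-2.14492983e-02, -9.89495575e-01,  1.42963057e-01],
       [-9.99767237e-01,  2.15611903e-02, -7.66654967e-04],
       [-2.32385197e-03, -1.42946224e-01, -9.89727729e-01]])}
```

View pics/scene0.png

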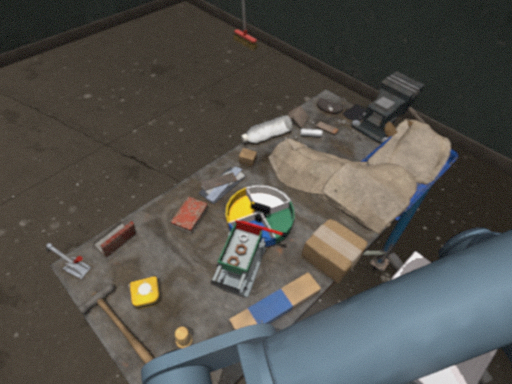

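View pics/top0.png

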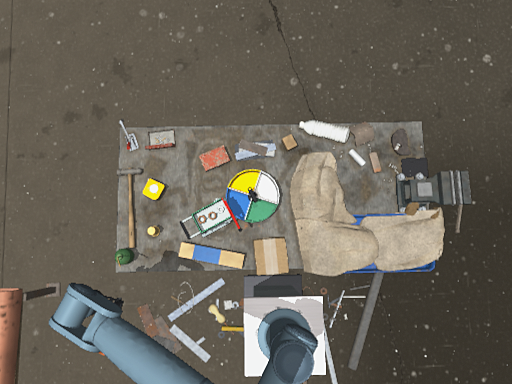

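```bash
cat > h.py <<'E'
import numpy as np,cv2
from cell import arm
def W(n,u,v,d):
    c=arm.get_calibration(n);K=c["intrinsics"]
    u=np.asarray(u,float);v=np.asarray(v,float)
    r=np.stack([(u-K[0,2])/K[0,0],(v-K[1,2])/K[1,1],np.ones_like(u)],-1)
    return r*np.asarray(d)[...,None]@c["rotation"].T+c["origin"]
def plane(n,u,v,z):
    c=arm.get_calibration(n);a=W(n,u,v,np.ones_like(np.asarray(u,float)))-c["origin"]
    return c["origin"]+a*((z-c["origin"][2])/a[...,2])[...,None]
def proj(n,P):
    c=arm.get_calibration(n);q=(np.asarray(P)-c["origin"])@c["rotation"];q=q@c["intrinsics"].T
    return q[...,:2]/q[...,2:]
def crop(p,x0,x1,y0,y1,k,f):
    cv2.imwrite(f,cv2.resize(p[y0:y1,x0:x1,::-1],None,fx=k,fy=k,interpolation=cv2.INTER_CUBIC))
def cloud(n,d):
    v,u=np.mgrid[0:384,0:512];return W(n,u,v,d)
E
python3 - <<'E'
from h import *
s=np.load("scene0.npz");t=np.load("top0.npz")
crop(s["p"],200,310,170,300,5,"pics/sc.png");crop(t["p"],170,290,160,250,6,"pics/tc.png")
for n,f in(("scene",s),("top",t)):
    P=cloud(n,f["d"])
    p=f["p"].astype(int);R,G,B=p[...,0],p[...,1],p[...,2]
    reg=(np.hypot(P[...,0]-P[195 if n=="top" else 208,253 if n=="top" else 260,0],P[...,1]-P[195 if n=="top" else 208,253 if n=="top" else 260,1])<.4)
    for nm,m in dict(yel=(R>180)&(G>150)&(B<80),red=(R>140)&(G<60)&(B<60),green=(G>R*1.3)&(G>B*1.2)&(G>60),white=(R>200)&(G>200)&(B>200),blue=(B>120)&(R<70)).items():
        m=m&reg
        print(n,nm,m.sum(),np.median(P[m],0).round(3), np.percentile(P[m],[2,98],0).round(3).tolist())
E
```

```text
scene yel 543 [0.618 0.156 0.02 ] [[0.558, 0.094, 0.015], [0.66, 0.518, 0.052]]
scene red 72 [0.471 0.199 0.136] [[0.425, 0.174, 0.132], [0.53, 0.231, 0.141]]
scene green 717 [0.494 0.092 0.02 ] [[0.42, 0.025, 0.016], [0.537, 0.346, 0.131]]
scene white 484 [0.614 0.035 0.022] [[0.55, -0.178, 0.016], [0.847, 0.517, 0.058]]
scene blue 82 [0.498 0.151 0.02 ] [[0.464, 0.129, 0.016], [0.583, 0.22, 0.121]]
top yel 490 [0.618 0.148 0.023] [[0.569, 0.093, -0.002], [0.673, 0.505, 0.06]]
top red 66 [0.473 0.194 0.137] [[0.425, 0.168, 0.131], [0.528, 0.223, 0.145]]
top green 590 [0.495 0.097 0.022] [[0.416, 0.026, 0.004], [0.537, 0.338, 0.136]]
top white 1211 [0.57  0.072 0.054] [[0.407, -0.18, 0.009], [0.854, 0.344, 0.114]]
top blue 291 [0.523 0.182 0.021] [[0.467, 0.133, 0.015], [0.581, 0.217, 0.057]]
```

View pics/sc.png

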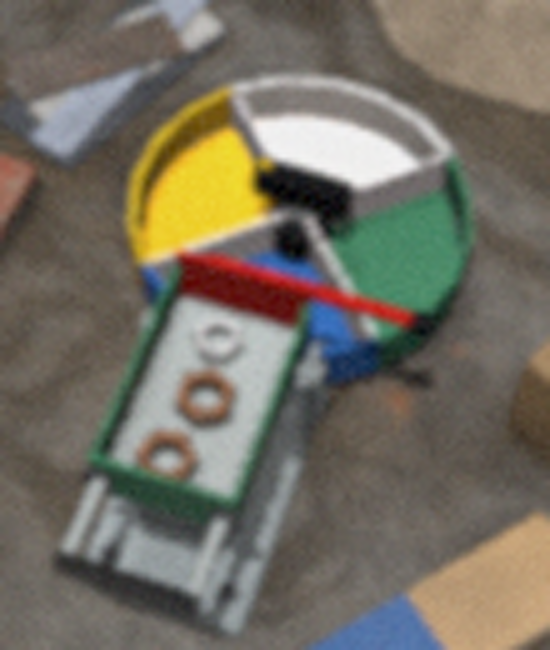

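View pics/tc.png

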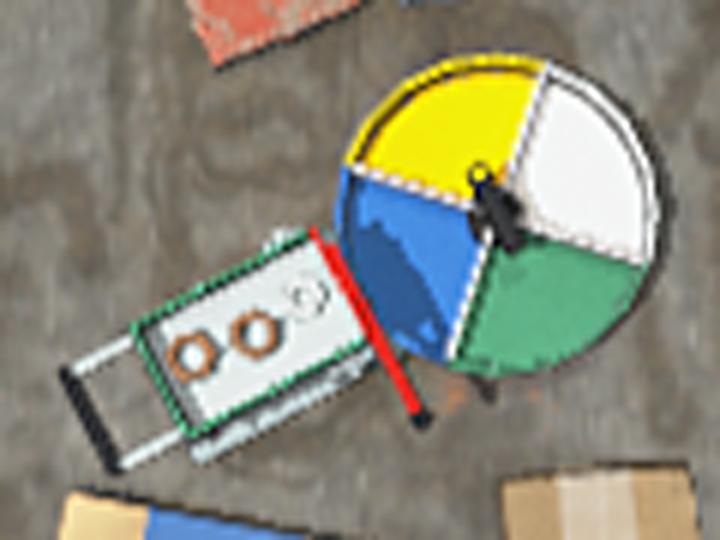

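Run:
```python
from h import *
for n in("top","scene"):
    f=np.load(n+"0.npz");P=cloud(n,f["d"]);p=f["p"].astype(int);R,G,B=p[...,0],p[...,1],p[...,2]
    # rim fit: points at z .045-.06 within 0.13 of rough centre, outside .095
    c=np.array([.558,.108])
    for it in range(6):
        r=np.hypot(P[...,0]-c[0],P[...,1]-c[1]);ang=np.arctan2(P[...,1]-c[1],P[...,0]-c[0])
        m=(P[...,2]>.044)&(P[...,2]<.062)&(r>.097)&(r<.117)
        q=P[m][:,:2];A=np.c_[2*q,np.ones(len(q))];s=np.linalg.lstsq(A,(q**2).sum(1),rcond=None)[0];c=s[:2]
    print(n,"rim c",c.round(4),"r",np.sqrt(s[2]+c@c).round(4),len(q),"z",np.median(P[m][:,2]))
    # gate red top
    m=(R>140)&(G<60)&(B<60)&(P[...,0]>.4)&(P[...,0]<.56)&(P[...,1]>.12)&(P[...,1]<.26)&(P[...,2]>.125)
    q=P[m];mu=q.mean(0);d=np.linalg.svd(q[:,:2]-mu[:2])[2][0];d*=np.sign(d[0]);print("gate",mu.round(4),"dir",d.round(3),"h",np.arctan2(d[1],d[0]).round(4),len(q))
    # colored floors
    for nm,m in dict(yel=(R>180)&(G>150)&(B<80),green=(G>R*1.4)&(G>B*1.1)&(G>60),blue=(B>120)&(R<90)).items():
        m=m&(np.hypot(P[...,0]-c[0],P[...,1]-c[1])<.1)&(np.abs(P[...,2]-.02)<.008)
        q=P[m][:,:2].mean(0)-c;print(nm,m.sum(),np.median(P[m][:,2]).round(4),"ang",np.degrees(np.arctan2(q[1],q[0])).round(2),np.hypot(*q).round(4))
    # divider: white top pts z~.054 inside
    # black knob
    blk=(p.max(2)<60)
    m=blk&(np.hypot(P[...,0]-c[0],P[...,1]-c[1])<.045)&(P[...,2]>.075)&(P[...,2]<.1)
    q=P[m];mu=q.mean(0);d=np.linalg.svd(q[:,:2]-mu[:2])[2][0];print("knob",mu.round(4),len(q),"ang",np.degrees(np.arctan2(d[1],d[0])).round(1),np.median(q[:,2]).round(4))
    # handle
    m=blk&(P[...,1]>.33)&(P[...,1]<.46)&(P[...,0]>.38)&(P[...,0]<.52)&(P[...,2]>.095)&(P[...,2]<.13)
    q=P[m]
    if len(q)>3:
        mu=q.mean(0);d=np.linalg.svd(q[:,:2]-mu[:2])[2][0];print("handle",mu.round(4),len(q),d.round(3),(q[:,:2]@d).min()-mu[:2]@d,(q[:,:2]@d).max()-mu[:2]@d)
    m=blk&(np.hypot(P[...,0]-.41,P[...,1]-.165)<.04)&(P[...,2]>.1)
    print("ball",P[m].mean(0).round(4),m.sum())
    # tray green walls top
    m=(G>R*1.3)&(G>B*1.1)&(P[...,2]>.12)&(P[...,2]<.14)&(P[...,1]>.15)
    q=P[m].astype(np.float32);rct=cv2.minAreaRect(np.ascontiguousarray(q[:,:2]*1000));print("tray",rct,np.median(q[:,2]).round(4))
```

```text
top rim c [0.556  0.1144] r 0.105 189 z 0.05356655093192053
gate [0.4749 0.1947 0.1368] dir [0.885 0.465] h 0.4833 66
yel 316 0.0216 ang 24.73 0.0684
green 413 0.0213 ang -154.39 0.0631
blue 416 0.0209 ang 116.27 0.0582
knob [0.5522 0.1124 0.0877] 29 ang -155.1 0.0878
handle [0.426  0.3757 0.1164] 40 [-0.987 -0.158] -0.05190959508445675 0.037584708007430356
ball [0.4178 0.164  0.1408] 6
tray ((472.6806945800781, 275.9429016113281), (81.60940551757812, 126.30674743652344), 27.400869369506836) 0.1307
scene rim c [0.5557 0.1165] r 0.105 330 z 0.05063159094164715
gate [0.4763 0.2005 0.1362] dir [0.876 0.482] h 0.5027 72
yel 336 0.0194 ang 16.78 0.0725
green 402 0.0187 ang -141.4 0.0643
blue 85 0.0188 ang 144.92 0.0499
knob [0.5498 0.1192 0.0831] 73 ang -154.5 0.0835
handle [0.4197 0.3779 0.1129] 96 [-0.971 -0.237] -0.05275199344814141 0.03511769857963165
ball [0.4141 0.1677 0.1339] 16
tray ((446.8392639160156, 257.17724609375), (149.14353942871094, 138.3686065673828), 28.803667068481445) 0.128
```

Run:
```python
from h import *
t=np.load("top0.npz");p=t["p"].astype(int)
e=lambda x,y:((x+.5)/6-.5+170,(y+.5)/6-.5+160)
def ln(a,b,z):
    A=plane("top",*e(*a),z);B=plane("top",*e(*b),z);v=A-B;return A.round(4),B.round(4),v[:2].round(3),np.hypot(*v[:2]).round(4)
print("handle ends",ln((67,373),(113,468),.112))
print("gate red bar top",ln((314,232),(420,418),.136))
print("tray corners rear",ln((137,325),(192,434),.131)); print("tray corners front",ln((312,230),(372,348),.131))
print("dot,bar end",ln((480,172),(515,243),.088))
print("divider ends yel/white, blue/green",ln((547,65),(455,355),.054)); print("div yel/blue, white/green",ln((352,165),(650,262),.054))
# triangulate gate ball, handle ends, tray corners between views
def tri(a,b):
    ca=arm.get_calibration("top");cb=arm.get_calibration("scene")
    da=W("top",*a,1.)-ca["origin"];db=W("scene",*b,1.)-cb["origin"]
    M=np.c_[da,-db];s=np.linalg.lstsq(M,cb["origin"]-ca["origin"],rcond=None)[0]
    A=ca["origin"]+da*s[0];B=cb["origin"]+db*s[1];return ((A+B)/2).round(4),np.linalg.norm(A-B).round(4)
g=lambda x,y:((x+.5)/5-.5+200,(y+.5)/5-.5+170)
print("ball",tri(e(421,419),g(421,325)));print("dot",tri(e(480,172),g(264,163)))
print("corner rear near robot",tri(e(192,434),g(237,503)),"rear far",tri(e(137,325),g(95,462)))
print("handle arm ends", tri(e(67,373),g(68,556)),tri(e(113,468),g(205,606)))
P=cloud("scene",np.load("scene0.npz")["d"]);Q=cloud("top",t["d"])
for nm,u,v in(("box",270,256),("plank",210,255),("cloth",315,200),("brass",153,230),("tape",153,188),("block",290,142),("tin?",213,158)):print(nm,Q[v,u].round(3))
```

```text
handle ends (array([0.4534, 0.3926, 0.112 ]), array([0.3923, 0.363 , 0.112 ]), array([0.061, 0.03 ]), np.float64(0.068))
gate red bar top (array([0.5383, 0.2312, 0.136 ]), array([0.4189, 0.1657, 0.136 ]), array([0.119, 0.066]), np.float64(0.1361))
tray corners rear (array([0.4818, 0.3447, 0.131 ]), array([0.4122, 0.31  , 0.131 ]), array([0.07 , 0.035]), np.float64(0.0778))
tray corners front (array([0.5402, 0.2329, 0.131 ]), array([0.464 , 0.1956, 0.131 ]), array([0.076, 0.037]), np.float64(0.0848))
dot,bar end (array([0.5815, 0.1249, 0.088 ]), array([0.5338, 0.1028, 0.088 ]), array([0.048, 0.022]), np.float64(0.0525))
divider ends yel/white, blue/green (array([0.6589, 0.0779, 0.054 ]), array([0.4632, 0.1443, 0.054 ]), array([ 0.196, -0.066]), np.float64(0.2066))
div yel/blue, white/green (array([0.593 , 0.2114, 0.054 ]), array([0.5228, 0.0121, 0.054 ]), array([0.07 , 0.199]), np.float64(0.2114))
ball (array([0.4184, 0.1652, 0.1266]), np.float64(0.0006))
dot (array([0.5826, 0.1251, 0.0815]), np.float64(0.0005))
corner rear near robot (array([0.412 , 0.311 , 0.1205]), np.float64(0.0011)) rear far (array([0.4828, 0.347 , 0.1145]), np.float64(0.0009))
handle arm ends (array([0.4526, 0.3918, 0.1132]), np.float64(0.002)) (array([0.3886, 0.3605, 0.1112]), np.float64(0.009))
box [0.315 0.052 0.091]
plank [0.322 0.29  0.032]
cloth [ 0.524 -0.124  0.134]
brass [0.426 0.514 0.054]
tape [0.599 0.522 0.035]
block [ 0.779 -0.047  0.04 ]
tin? [0.721 0.275 0.028]
```

>>> carry_out:
  moves: [-1,-4.1,-3.1,0,0,-1,-4.1,-3.1,0,0,-1,-4.1,-3.1,0,0,-1,-4.1,-3.1,0,0,-1,-4.1,-3.1,0,0,-1,-4.1,-3.1,0,0,-1,-4.1,-3.1,0,0,-1,-4.1,-3.1,0,0,-1,-4.1,-3.1,0,0,-1,-4.1,-3.1,0,0,-1,-4.1,-3.1,0,0,-1,-4.1,-3.1,0,0]
  squeeze: 30

```text
clock: 1.3
tool_pos: [0.5444, 0.126, 0.4044]
orientation: [[-0.952, 0.306, -0.0], [0.306, 0.952, 0.0], [0.0, -0.0, -1.0]]
force: [-0.0, 0.2, 1.0]
finger_gap: 0.0851
```

>>> carry_out:
  moves: [-1,0,0,0,0.148,-1,0,0,0,0.148,-1,0,0,0,0.148,-1,0,0,0,0.148,-1,0,0,0,0.148,-1,0,0,0,0.148,-1,0,0,0,0.148,-1,0,0,0,0.148,-1,0,0,0,0.148,-1,0,0,0,0.148,-1,0,0,0,0.148,-1,0,0,0,0.148]

```text
clock: 2.5
tool_pos: [0.5436, 0.128, 0.4041]
orientation: [[0.499, 0.867, -0.001], [0.867, -0.499, -0.0], [-0.001, -0.001, -1.0]]
force: [-0.1, 0.4, -0.0]
finger_gap: 0.0856
```

>>> carry_out:
  moves: [-1,0,0,0,0.148,-1,0,0,0,0.148,-1,0,0,0,0.148,-1,0,0,0,0.148,-1,0,0,0,0.013]

```text
clock: 3.0
tool_pos: [0.5436, 0.128, 0.4042]
orientation: [[0.901, 0.434, -0.001], [0.434, -0.901, -0.0], [-0.001, -0.0, -1.0]]
force: [0.3, -0.2, 0.4]
finger_gap: 0.0856
```

>>> carry_out:
  moves: [-1,0.4,1.85,0,0,-1,0,0,4,0,-1,0,0,4,0,-1,0,0,4,0,-1,0,0,3,0,-1,0,0,2.2,0,-1,0,0,0,0]

```text
clock: 3.7
tool_pos: [0.5543, 0.1123, 0.2289]
orientation: [[0.9, 0.436, -0.008], [0.436, -0.9, -0.0], [-0.007, -0.003, -1.0]]
force: [-1.3, -0.2, -0.7]
finger_gap: 0.0855
```

Run:
```python
from h import *
for n,b in(("scene",(200,310,170,300,5)),("top",(170,290,160,250,6))):
    p,d=arm.capture(n);crop(p,*b,f"pics/{n}1.png")
```

```text
(no output)
```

View pics/scene1.png

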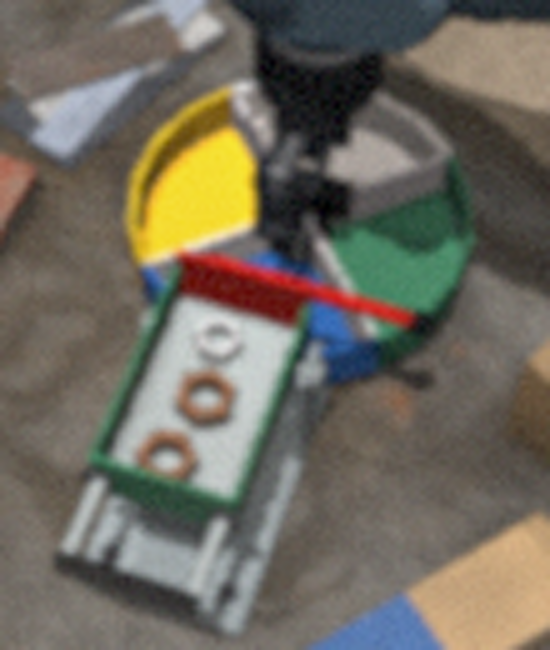

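The scene view shows the open fingers straddling the knob at about (300, 200) in the crop. I'm closing them now.

>>> carry_out:
  moves: [1,0,0,0,0,1,0,0,0,0,1,0,0,0,0,1,0,0,0,0,1,0,0,0,0,1,0,0,0,0,1,0,0,0,0,1,0,0,0,0]
  squeeze: 40

```text
clock: 4.6
tool_pos: [0.5555, 0.1133, 0.2333]
orientation: [[0.901, 0.435, 0.0], [0.435, -0.901, 0.0], [0.0, -0.0, -1.0]]
force: [-3.6, 1.2, 4.8]
finger_gap: 0.0156
```

>>> carry_out:
  moves: [1,0,0,0,-0.131,1,0,0,0,-0.131,1,0,0,0,-0.131,1,0,0,0,-0.131,1,0,0,0,-0.131,1,0,0,0,-0.131,1,0,0,0,-0.131,1,0,0,0,-0.131,1,0,0,0,-0.131,1,0,0,0,-0.131,1,0,0,0,-0.131,1,0,0,0,-0.131]

```text
clock: 5.8
tool_pos: [0.5577, 0.1122, 0.2333]
orientation: [[-0.44, 0.898, 0.01], [0.898, 0.44, -0.001], [-0.006, 0.009, -1.0]]
force: [16.1, -1.2, -10.3]
finger_gap: 0.0153
```

>>> carry_out:
  moves: [1,0,0,0,0,1,0,0,0,0]

```text
clock: 6.0
tool_pos: [0.5577, 0.1122, 0.2333]
orientation: [[-0.436, 0.9, 0.01], [0.9, 0.436, -0.001], [-0.006, 0.009, -1.0]]
force: [15.6, -2.5, -9.5]
finger_gap: 0.0154
```

>>> carry_out:
  moves: [-1,0,0,0,0,-1,0,0,0,0,-1,0,0,0,0,-1,0,0,0,0,-1,0,0,0,0,-1,0,0,-3,0,-1,0,0,-5,0,-1,0,0,-5,0,-1,0,0,0,0]

```text
clock: 6.9
tool_pos: [0.5575, 0.1132, 0.3715]
orientation: [[-0.436, 0.9, 0.016], [0.9, 0.436, 0.0], [-0.007, 0.014, -1.0]]
force: [0.7, -0.3, 0.3]
finger_gap: 0.0852
```

Run:
```python
from h import *
for n,b in(("scene",(200,310,170,300,5)),("top",(170,290,160,250,6))):
    p,d=arm.capture(n);np.savez(n+"2.npz",p=p,d=d);crop(p,*b,f"pics/{n}2.png")
    P=cloud(n,d);p=p.astype(int);R,G,B=p[...,0],p[...,1],p[...,2];c=np.array([.555,.1135])
    for nm,m in dict(yel=(R>150)&(G>120)&(B<80),green=(G>R*1.4)&(G>B*1.1)&(G>60),blue=(B>100)&(R<90)).items():
        m=m&(np.hypot(P[...,0]-c[0],P[...,1]-c[1])<.1)&(np.abs(P[...,2]-.02)<.008)
        q=P[m][:,:2].mean(0)-c;print(nm,m.sum(),np.median(P[m][:,2]).round(4),"ang",np.degrees(np.arctan2(q[1],q[0])).round(2),np.hypot(*q).round(4))
```

```text
yel 101 0.0193 ang 140.42 0.0485
green 216 0.0191 ang -59.65 0.0772
blue 447 0.0188 ang -138.86 0.0585
yel 105 0.0218 ang 92.72 0.0706
green 61 0.0219 ang -85.33 0.0766
blue 15 0.0207 ang -95.37 0.0588
```

View pics/scene2.png

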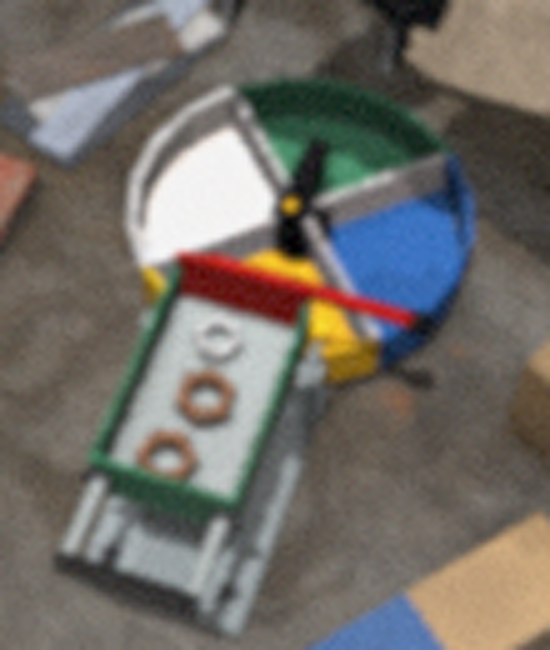

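View pics/top2.png

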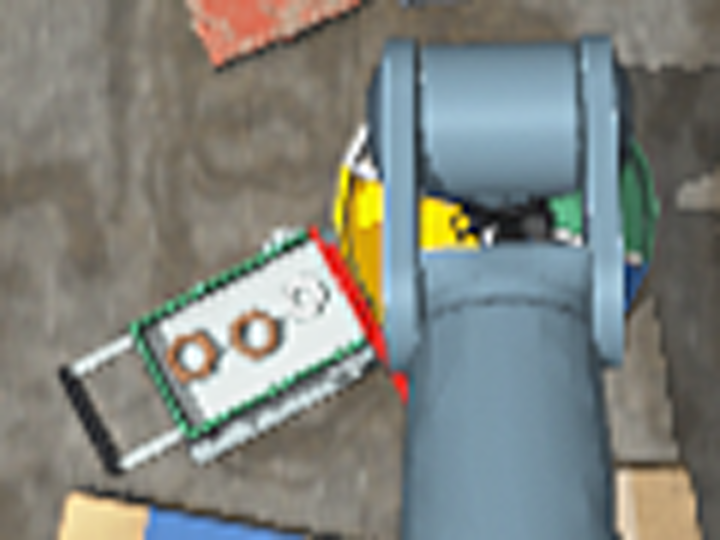

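>>> carry_out:
  moves: [-1,0,0,0,-0.1313,-1,0,0,0,-0.1313,-1,0,0,0,-0.1313,-1,0,0,0,-0.1313,-1,0,0,0,-0.1313,-1,0,0,0,-0.1313,-1,0,0,0,-0.1313,-1,0,0,0,-0.1313,-1,0,0,0,-0.1313,-1,0,0,0,-0.1313,-1,0,0,0,-0.1313,-1,0,0,0,-0.1313]

```text
clock: 8.2
tool_pos: [0.5548, 0.1131, 0.36]
orientation: [[-0.895, -0.445, -0.005], [-0.445, 0.896, -0.0], [0.004, 0.002, -1.0]]
force: [-0.1, 0.3, 0.0]
finger_gap: 0.0854
```

>>> carry_out:
  moves: [-1,2.6,3.6,0,0,-1,2.6,3.6,0,0,-1,2.6,3.6,0,0,-1,0,0,0,0,-1,0,0,0,0]

```text
clock: 8.7
tool_pos: [0.4368, 0.176, 0.361]
orientation: [[-0.897, -0.441, -0.003], [-0.441, 0.897, -0.001], [0.003, 0.001, -1.0]]
force: [0.7, 0.1, 0.3]
finger_gap: 0.0855
```

>>> carry_out:
  moves: [-1,0,0,3.5,0,-1,0,0,2.5,0,-1,0,0,1.4,0,-1,0,0,0,0]
  squeeze: 25

```text
clock: 9.1
tool_pos: [0.4376, 0.1749, 0.2856]
orientation: [[-0.898, -0.439, -0.006], [-0.439, 0.898, -0.001], [0.006, 0.002, -1.0]]
force: [0.2, 0.2, 0.3]
finger_gap: 0.0852
```

Run:
```python
from h import *
p,d=arm.capture("scene");crop(p,200,310,170,300,5,"pics/scene3.png")
```

```text
(no output)
```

View pics/scene3.png

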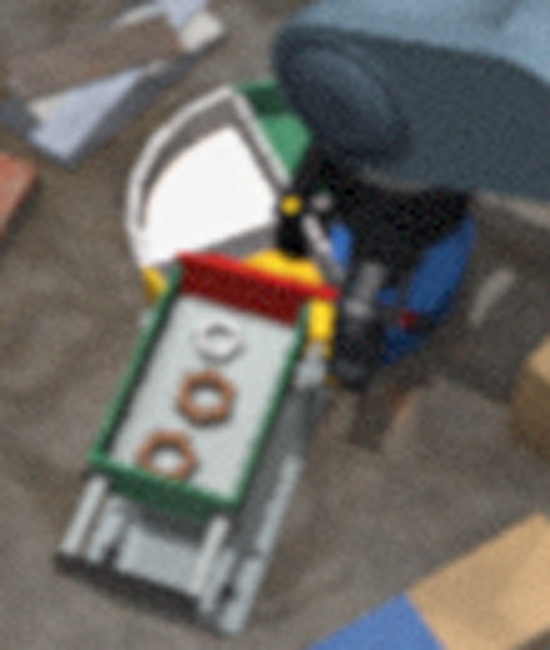

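The rear finger, at about (360, 330), stands behind the red bar. The bar shows again at (405, 320) next to the ball, so I'm closing.

>>> carry_out:
  moves: [1,0,0,0,0,1,0,0,0,0,1,0,0,0,0,1,0,0,0,0,1,0,0,0,0,1,0,0,0,0,1,0,0,0,0,1,0,0,0,0]

```text
clock: 9.95
tool_pos: [0.4382, 0.1753, 0.2891]
orientation: [[-0.898, -0.441, 0.001], [-0.441, 0.898, -0.002], [-0.0, -0.002, -1.0]]
force: [1.6, -5.9, 2.9]
finger_gap: 0.0084
```

Run:
```python
import numpy as np
g=np.linspace(0,1.57,13);y=-.65*np.cos(g)-3.4*np.sin(g);z=3.4*np.cos(g)-.65*np.sin(g)
for a,b in zip(np.diff(y),-np.diff(z)):print(round(a,2),round(b,2))
a=np.linspace(0,.6,25)+np.arctan2(22,162);r=np.hypot(16.2,2.2)
print([(round(p,2),round(-q,2)) for p,q in zip(np.diff(r*np.cos(a)),np.diff(r*np.sin(a)))])
```

```text
-0.44 0.11
-0.42 0.17
-0.39 0.22
-0.36 0.27
-0.32 0.32
-0.28 0.36
-0.23 0.39
-0.18 0.42
-0.12 0.44
-0.06 0.45
-0.0 0.45
0.06 0.45
[(np.float64(-0.06), np.float64(-0.4)), (np.float64(-0.07), np.float64(-0.4)), (np.float64(-0.08), np.float64(-0.4)), (np.float64(-0.09), np.float64(-0.4)), (np.float64(-0.1), np.float64(-0.4)), (np.float64(-0.11), np.float64(-0.39)), (np.float64(-0.12), np.float64(-0.39)), (np.float64(-0.13), np.float64(-0.39)), (np.float64(-0.14), np.float64(-0.38)), (np.float64(-0.15), np.float64(-0.38)), (np.float64(-0.16), np.float64(-0.38)), (np.float64(-0.17), np.float64(-0.37)), (np.float64(-0.18), np.float64(-0.37)), (np.float64(-0.19), np.float64(-0.36)), (np.float64(-0.2), np.float64(-0.36)), (np.float64(-0.2), np.float64(-0.35)), (np.float64(-0.21), np.float64(-0.35)), (np.float64(-0.22), np.float64(-0.34)), (np.float64(-0.23), np.float64(-0.34)), (np.float64(-0.24), np.float64(-0.33)), (np.float64(-0.25), np.float64(-0.33)), (np.float64(-0.25), np.float64(-0.32)), (np.float64(-0.26), np.float64(-0.31)), (np.float64(-0.27), np.float64(-0.31))]
```

>>> carry_out:
  moves: [1,0,-0.44,0.11,0,1,0,-0.42,0.17,0,1,0,-0.39,0.22,0,1,0,-0.36,0.27,0,1,0,-0.32,0.32,0,1,0,-0.28,0.36,0]

```text
clock: 10.55
tool_pos: [0.448, 0.1557, 0.2742]
orientation: [[-0.898, -0.44, 0.001], [-0.44, 0.898, 0.0], [-0.001, -0.0, -1.0]]
force: [1.2, 4.3, 2.6]
finger_gap: 0.0089
```

>>> carry_out:
  moves: [1,0,-0.23,0.39,0,1,0,-0.18,0.42,0,1,0,-0.12,0.44,0,1,0,-0.06,0.45,0,1,0,0,0.45,0,1,0,0.06,0.45,0,1,0,0,0,0,1,0,0,0,0]

```text
clock: 11.35
tool_pos: [0.4504, 0.1505, 0.2479]
orientation: [[-0.898, -0.441, 0.002], [-0.441, 0.898, -0.002], [-0.001, -0.003, -1.0]]
force: [5.5, -3.8, 0.5]
finger_gap: 0.0087
```

Run:
```python
from h import *
p,d=arm.capture("scene");crop(p,200,310,170,300,5,"pics/scene4.png")
```

```text
(no output)
```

View pics/scene4.png

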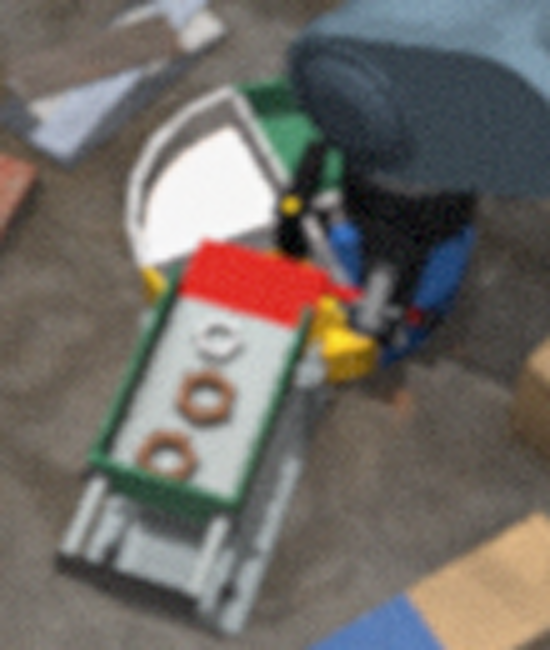

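The scene view shows the gate flat: the red panel at (250, 280) lies in line with the tray floor. I'm releasing the handle and will then check the gate's angle.

>>> carry_out:
  moves: [-1,0,0,0,0,-1,0,0,0,0,-1,0,0,0,0,-1,0,0,0,0,-1,0,0,0,0,-1,0,0,-2,0,-1,0,0,-3,0,-1,0,0,-4,0,-1,0,0,-3,0,-1,0,0,0,0]

```text
clock: 12.4
tool_pos: [0.4512, 0.1513, 0.3733]
orientation: [[-0.898, -0.44, 0.01], [-0.44, 0.898, 0.001], [-0.009, -0.003, -1.0]]
force: [0.3, 1.1, 1.0]
finger_gap: 0.0852
```

Run:
```python
from h import *
n="scene"
p,d=arm.capture(n);crop(p,200,310,170,300,5,"pics/scene5.png")
P=cloud(n,d);p=p.astype(int);R,G,B=p[...,0],p[...,1],p[...,2]
c=np.array([.555,.113]);yh=np.array([-.4395,.898]);xh=np.array([.898,.4395])
q=P[...,:2]-c;X=q@xh;Y=q@yh
m=(R>140)&(G<70)&(B<70)&(abs(X)<.036)&(Y>.06)&(Y<.12)
print(m.sum(),np.polyfit(Y[m],P[...,2][m],1),P[...,2][m].mean(),Y[m].min(),Y[m].max())
m=(abs(X)<.03)&(Y>.13)&(Y<.235);print("floor",np.polyfit(Y[m],P[...,2][m],1),np.median(P[...,2][m]))
m=(R>140)&(G<70)&(B<70)&(X<-.045)&(X>-.11)&(Y>.05)&(Y<.14);print("bar",np.c_[X[m],Y[m],P[...,2][m]].mean(0))
m=(p.max(2)<60)&(abs(X)<.03)&(Y>.26)&(Y<.33)&(P[...,2]>.09);print("handle",np.c_[X[m],Y[m],P[...,2][m]].mean(0),m.sum())
```

```text
259 [-0.08713492  0.10664959] 0.09844093130888118 0.07483091708452473 0.1144490459365306
floor [-0.50202794  0.17850298] 0.0967515554666698
bar [-0.07073592  0.08305309  0.09663721]
handle [-0.00293397  0.29909187  0.11348062] 61
```

View pics/scene5.png

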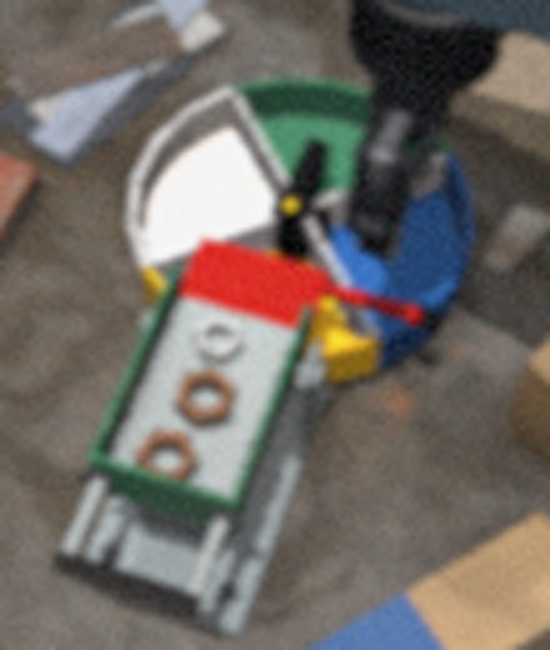

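>>> carry_out:
  moves: [0,-1.52,4.32,0,0,0,-1.52,4.32,0,0,0,-1.52,4.32,0,0,0,-1.52,4.32,0,0,0,-1.52,4.32,0,0,0,0,0,0,0,0,0,0,0,0]

```text
clock: 13.15
tool_pos: [0.4223, 0.3791, 0.3662]
orientation: [[-0.897, -0.442, -0.003], [-0.442, 0.897, -0.002], [0.004, -0.001, -1.0]]
force: [0.6, -0.7, 0.5]
finger_gap: 0.0432
```

Run:
```python
from h import *
p,d=arm.capture("scene");crop(p,190,310,200,320,5,"pics/scene6.png")
s=arm.observe();print(s["tool_pos"],s["finger_gap"])
```

```text
[0.42266509 0.37824596 0.36647658] 0.04262925300684679
```

View pics/scene6.png

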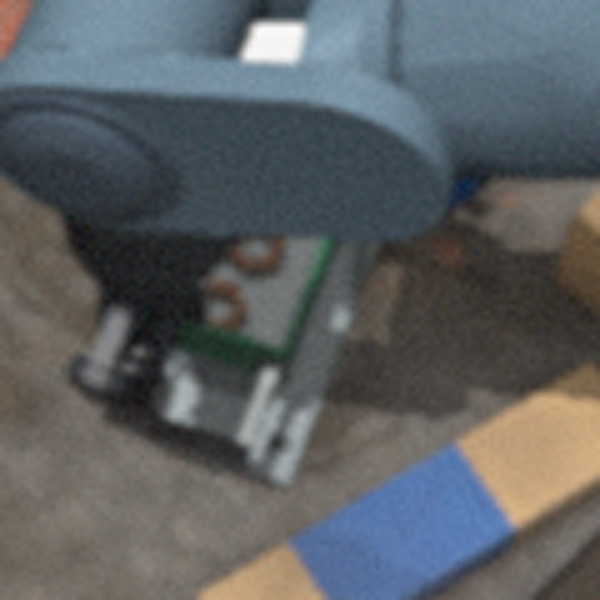

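The fingers hang above the handle and the rear wall's green edge is clear of them. I'm lowering.

>>> carry_out:
  moves: [0,0,0,4,0,0,0,0,3,0,0,0,0,1.5,0,0,0,0,1,0,0,0,0,0.7,0,0,0,0,0,0]

```text
clock: 13.8
tool_pos: [0.4234, 0.3783, 0.2662]
orientation: [[-0.898, -0.44, 0.0], [-0.44, 0.898, -0.0], [-0.0, -0.0, -1.0]]
force: [-0.1, 0.2, -0.1]
finger_gap: 0.0429
```

>>> carry_out:
  moves: [1,0,0,0,0,1,0,0,0,0,1,0,0,0,0,1,0,0,0,0,1,0,0,0,0,1,0,0,0,0]
  squeeze: 30

```text
clock: 14.4
tool_pos: [0.424, 0.378, 0.2675]
orientation: [[-0.897, -0.441, 0.003], [-0.441, 0.897, -0.002], [-0.002, -0.003, -1.0]]
force: [2.1, -6.7, 2.8]
finger_gap: 0.0106
```

>>> carry_out:
  moves: [1,0,-0.06,-0.4,0,1,0,-0.07,-0.4,0,1,0,-0.08,-0.4,0,1,0,-0.09,-0.4,0,1,0,-0.1,-0.4,0,1,0,-0.11,-0.39,0,1,0,-0.12,-0.39,0,1,0,-0.13,-0.39,0,1,0,-0.14,-0.38,0,1,0,-0.15,-0.38,0,1,0,0,0,0,1,0,0,0,0]

```text
clock: 15.6
tool_pos: [0.4283, 0.369, 0.3059]
orientation: [[-0.898, -0.44, 0.003], [-0.44, 0.898, 0.001], [-0.003, -0.001, -1.0]]
force: [6.4, -0.2, -4.6]
finger_gap: 0.0106
```

Run:
```python
from h import *
p,d=arm.capture("scene");crop(p,190,310,180,300,5,"pics/scene7.png")
s=arm.observe();print(s["tool_pos"],s["finger_gap"])
```

```text
[0.42828553 0.36902579 0.30589462] 0.010590600817486069
```

View pics/scene7.png

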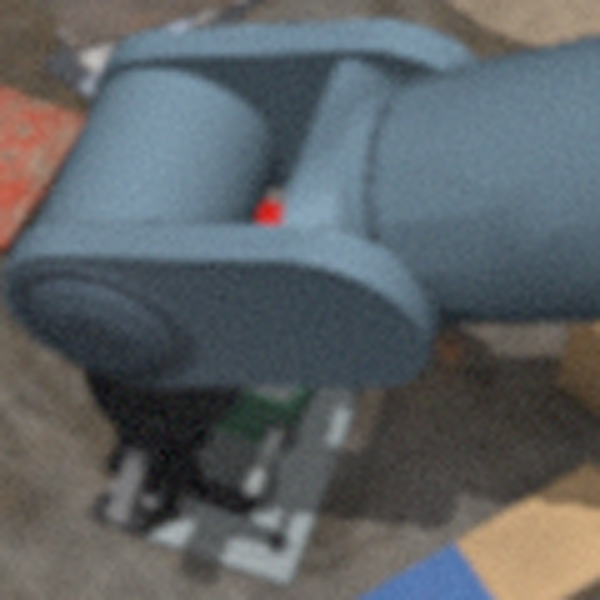

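The tray is rising with the handle (about 39 mm so far), but the arm hides the nuts in this view. I'll keep tilting and check from the top camera.

>>> carry_out:
  moves: [1,0,-0.16,-0.38,0,1,0,-0.17,-0.37,0,1,0,-0.18,-0.37,0,1,0,-0.19,-0.36,0,1,0,0,0,0,1,0,0,0,0,1,0,0,0,0]

```text
clock: 16.35
tool_pos: [0.4312, 0.3631, 0.3208]
orientation: [[-0.898, -0.44, 0.003], [-0.44, 0.898, 0.002], [-0.004, 0.0, -1.0]]
force: [6.3, 2.7, -3.1]
finger_gap: 0.0108
```

Run:
```python
from h import *
p,d=arm.capture("top");crop(p,170,290,160,250,6,"pics/top8.png")
```

```text
(no output)
```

View pics/top8.png

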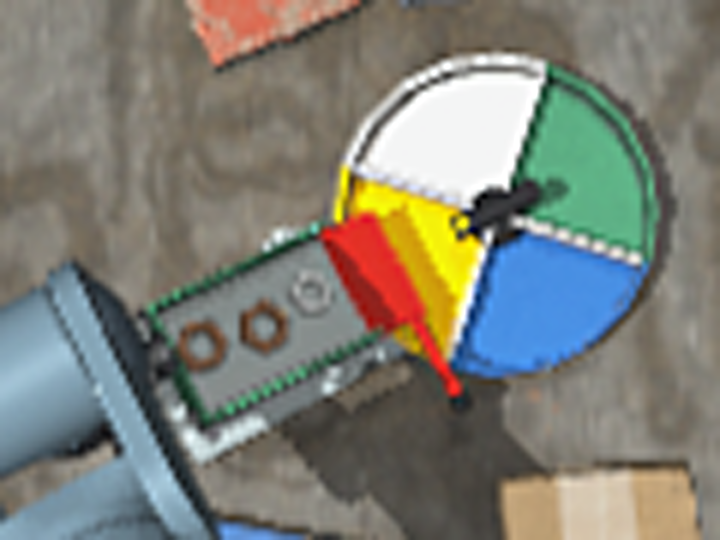

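From the top: the gate at (370, 270) is flat over the yellow bin, and the nuts at (203, 345), (265, 327) and (312, 291) have not slid yet at about 0.33 rad.

>>> carry_out:
  moves: [1,0,-0.2,-0.36,0,1,0,-0.2,-0.35,0,1,0,-0.21,-0.35,0,1,0,0,0,0,1,0,0,0,0,1,0,0,0,0,1,0,0,0,0]

```text
clock: 17.1
tool_pos: [0.4339, 0.3579, 0.3316]
orientation: [[-0.898, -0.44, 0.003], [-0.44, 0.898, 0.003], [-0.004, 0.001, -1.0]]
force: [4.7, 3.0, -1.6]
finger_gap: 0.0108
```

Run:
```python
from h import *
p,d=arm.capture("top");crop(p,170,290,160,250,6,"pics/top9.png")
```

```text
(no output)
```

View pics/top9.png

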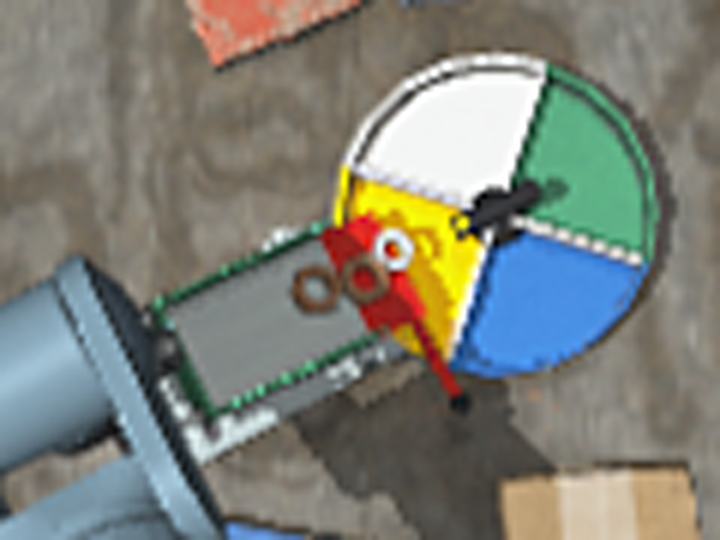

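The nuts are sliding: the grey one is at (393, 250) on the gate lip, with the rusty ones close behind. I'll hold and look again.

>>> carry_out:
  moves: [1,0,0,0,0,1,0,0,0,0,1,0,0,0,0,1,0,0,0,0,1,0,0,0,0,1,0,0,0,0,1,0,0,0,0,1,0,0,0,0]

```text
clock: 17.95
tool_pos: [0.4338, 0.3579, 0.3316]
orientation: [[-0.898, -0.44, 0.003], [-0.44, 0.898, 0.003], [-0.004, 0.001, -1.0]]
force: [5.0, 3.3, -2.4]
finger_gap: 0.0108
```

Run:
```python
from h import *
p,d=arm.capture("top");crop(p,170,290,160,250,6,"pics/top10.png")
```

```text
(no output)
```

View pics/top10.png

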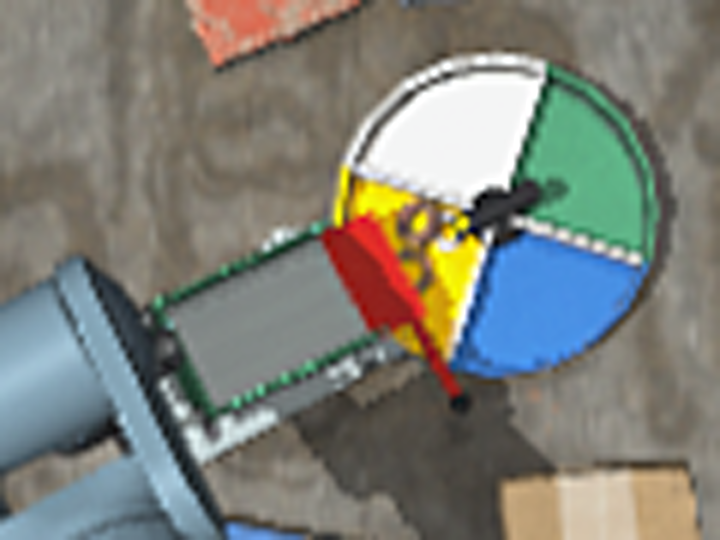

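All three nuts have dropped into the yellow bin: rusty at (417, 225) and (420, 270), grey at (450, 232). I'm lowering the tray.

>>> carry_out:
  moves: [1,0,0.21,0.35,0,1,0,0.2,0.35,0,1,0,0.2,0.36,0,1,0,0.19,0.36,0,1,0,0.18,0.37,0,1,0,0.17,0.37,0,1,0,0.16,0.38,0,1,0,0.15,0.38,0,1,0,0.14,0.38,0,1,0,0.13,0.39,0]

```text
clock: 19.0
tool_pos: [0.4262, 0.3731, 0.2943]
orientation: [[-0.898, -0.441, 0.003], [-0.441, 0.898, -0.0], [-0.002, -0.001, -1.0]]
force: [5.8, 0.4, -0.3]
finger_gap: 0.011
```

>>> carry_out:
  moves: [1,0,0.12,0.39,0,1,0,0.11,0.39,0,1,0,0.1,0.4,0,1,0,0.09,0.4,0,1,0,0.08,0.4,0,1,0,0.07,0.4,0,1,0,0.06,0.4,0,1,0,0,0,0]

```text
clock: 19.8
tool_pos: [0.4244, 0.3785, 0.2706]
orientation: [[-0.897, -0.442, 0.002], [-0.442, 0.897, -0.003], [-0.001, -0.004, -1.0]]
force: [-4.1, -11.4, 24.7]
finger_gap: 0.0106
```

>>> carry_out:
  moves: [0,0,0,-0.2,0,0,0,0,0,0,0,0,0,0,0,0,0,0,0,0,0,0,0,-1,0,0,0,0,-3,0,0,0,0,-4,0,0,0,0,-2.5,0,0,0,0,0,0]

```text
clock: 20.7
tool_pos: [0.424, 0.3792, 0.3788]
orientation: [[-0.898, -0.44, 0.008], [-0.44, 0.898, 0.005], [-0.009, 0.001, -1.0]]
force: [-0.1, 0.5, 1.2]
finger_gap: 0.043
```

>>> carry_out:
  moves: [-1,1.52,-4.32,0,0,-1,1.52,-4.32,0,0,-1,1.52,-4.32,0,0,-1,1.52,-4.32,0,0,-1,1.52,-4.32,0,0,-1,0,0,0,0,-1,0,0,0,0]

```text
clock: 21.4
tool_pos: [0.4498, 0.1503, 0.3727]
orientation: [[-0.899, -0.438, -0.001], [-0.438, 0.899, 0.0], [0.001, 0.001, -1.0]]
force: [1.1, 0.3, 0.6]
finger_gap: 0.0852
```

Run:
```python
from h import *
n="scene"
p,d=arm.capture(n);crop(p,200,310,170,300,5,"pics/scene11.png")
P=cloud(n,d);p=p.astype(int);R,G,B=p[...,0],p[...,1],p[...,2]
c=np.array([.555,.113]);yh=np.array([-.4395,.898]);xh=np.array([.898,.4395])
q=P[...,:2]-c;X=q@xh;Y=q@yh
m=(R>140)&(G<70)&(B<70)&(X<-.045)&(X>-.11)&(Y>.05)&(Y<.14);print("bar",np.c_[X[m],Y[m],P[...,2][m]].mean(0))
m=(p.max(2)<60)&(abs(X)<.03)&(Y>.26)&(Y<.33)&(P[...,2]>.09);print("handle",np.c_[X[m],Y[m],P[...,2][m]].mean(0),m.sum())
s=arm.observe();print(s["tool_pos"],s["finger_gap"],s["force"])
t=s["tool_pos"][:2]-c;print(t@xh,t@yh)
```

```text
bar [-0.06620262  0.0835045   0.09628243]
handle [-0.00348125  0.29894099  0.11318966] 55
[0.44973322 0.15121287 0.37274725] 0.0854824212230924 [ 0.44511806 -0.43193425 -0.54478684]
-0.07773501630914326 0.08057990533352494
```

View pics/scene11.png

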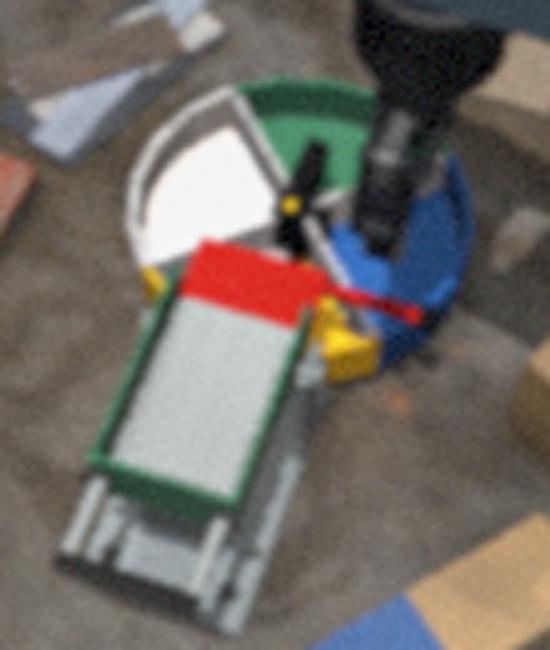

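The tray is empty and level (handle height as at the start), and the gate is still flat with its bar near (380, 300). I'm gripping the gate handle again where I let it go.

>>> carry_out:
  moves: [-1,0,0,4,0,-1,0,0,4,0,-1,0,0,3,0,-1,0,0,1.4,0,-1,0,0,0,0,-1,0,0,0,0]
  squeeze: 25

```text
clock: 22.05
tool_pos: [0.4499, 0.1522, 0.2494]
orientation: [[-0.897, -0.442, -0.0], [-0.442, 0.897, 0.0], [0.0, 0.0, -1.0]]
force: [-0.4, -0.0, 0.6]
finger_gap: 0.0853
```

>>> carry_out:
  moves: [1,0,0,0,0,1,0,0,0,0,1,0,0,0,0,1,0,0,0,0,1,0,0,0,0,1,0,0,0,0,1,0,0,0,0,1,0,0,0,0]

```text
clock: 22.85
tool_pos: [0.4504, 0.1503, 0.2494]
orientation: [[-0.898, -0.441, 0.001], [-0.441, 0.898, -0.003], [-0.0, -0.003, -1.0]]
force: [2.6, -6.8, -0.7]
finger_gap: 0.009
```

>>> carry_out:
  moves: [1,0,-0.06,-0.45,0,1,0,0,-0.45,0,1,0,0.06,-0.45,0,1,0,0.12,-0.44,0,1,0,0.18,-0.42,0,1,0,0.23,-0.39,0]

```text
clock: 23.45
tool_pos: [0.4477, 0.1556, 0.2758]
orientation: [[-0.898, -0.441, 0.0], [-0.441, 0.898, -0.002], [0.0, -0.002, -1.0]]
force: [1.9, -5.0, -0.9]
finger_gap: 0.0091
```

>>> carry_out:
  moves: [1,0,0.28,-0.36,0,1,0,0.32,-0.32,0,1,0,0.36,-0.27,0,1,0,0.39,-0.22,0,1,0,0.42,-0.17,0,1,0,0.44,-0.11,0,1,0,0.15,0,0,1,0,0,0,0,1,0,0,0,0]

```text
clock: 24.35
tool_pos: [0.4379, 0.1761, 0.2913]
orientation: [[-0.897, -0.441, 0.002], [-0.441, 0.897, -0.005], [0.001, -0.005, -1.0]]
force: [0.6, -12.4, 5.1]
finger_gap: 0.0088
```

>>> carry_out:
  moves: [-1,0,0,0,0,-1,0,0,0,0,-1,0,0,0,0,-1,0,0,0,0,-1,0,0,0,0,-1,0,0,-1,0,-1,0,0,-3,0,-1,0,0,-4,0,-1,0,0,-4,0,-1,0,0,-3,0,-1,0,0,0,0,-1,0,0,0,0]

```text
clock: 25.55
tool_pos: [0.4371, 0.1771, 0.4407]
orientation: [[-0.898, -0.44, 0.002], [-0.44, 0.898, 0.0], [-0.002, -0.001, -1.0]]
force: [-0.7, -0.5, -0.6]
finger_gap: 0.0854
```

>>> carry_out:
  moves: [-1,3,3,0,0,-1,3,4,0,0,-1,3,4,0,0,-1,0,4,0,0,-1,0,4,0,0,-1,0,0,0,0,-1,0,0,0,0]

```text
clock: 26.25
tool_pos: [0.272, 0.3084, 0.4382]
orientation: [[-0.897, -0.442, -0.003], [-0.442, 0.897, -0.002], [0.003, -0.001, -1.0]]
force: [0.3, 0.2, -0.1]
finger_gap: 0.0854
```

Run:
```python
from h import *
c=np.array([.555,.113]);yh=np.array([-.4395,.898]);xh=np.array([.898,.4395])
for n,b in(("scene",(200,310,170,300,5)),("top",(170,290,160,250,6))):
    p,d=arm.capture(n);crop(p,*b,f"pics/{n}12.png")
    P=cloud(n,d);p=p.astype(int);R,G,B=p[...,0],p[...,1],p[...,2]
    q=P[...,:2]-c;X=q@xh;Y=q@yh
    m=(R>140)&(G<70)&(B<70)&(X<.05)&(X>-.11)&(Y>.05)&(Y<.14);print(n,"red",np.median(np.c_[X[m],Y[m],P[...,2][m]],0),m.sum())
    m=(p.max(2)<60)&(abs(X)<.03)&(Y>.26)&(Y<.33)&(P[...,2]>.09);print("handle",np.c_[X[m],Y[m],P[...,2][m]].mean(0),m.sum())
```

```text
scene red [-0.01461061  0.11258827  0.13603716] 83
handle [-0.00255878  0.29895665  0.11367007] 66
top red [-0.03858399  0.10839568  0.1376812 ] 68
handle [-0.00037435  0.2956703   0.11579488] 35
```

View pics/scene12.png

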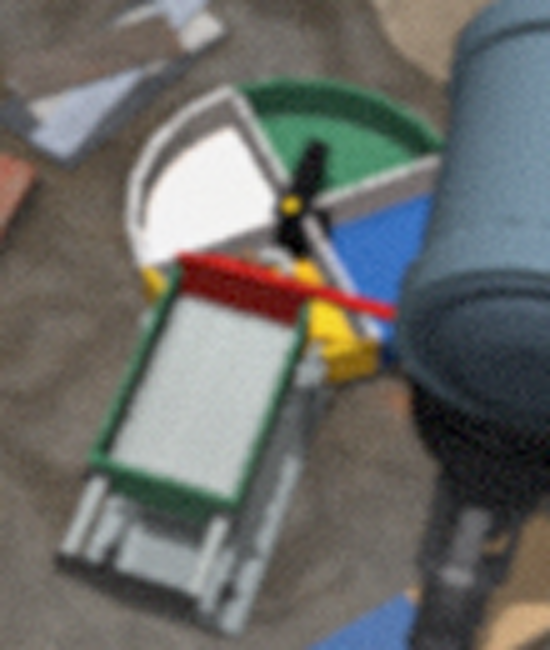

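View pics/top12.png

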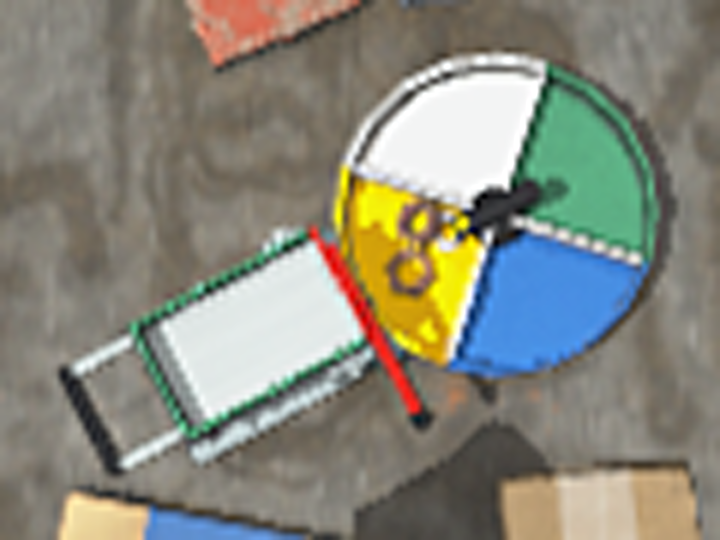

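Run:
```python
from h import *
p,d=arm.capture("top")
P=cloud("top",d)
c=np.array([.555,.113]);yh=np.array([-.4395,.898]);xh=np.array([.898,.4395])
for u in range(242,249):
  for v in range(196,202):
    q=P[v,u,:2]-c;print(u,v,p[v,u],(q@xh*1000).round(),(q@yh*1000).round(),(P[v,u,2]*1000).round())
p,d=arm.capture("scene");crop(p,235,275,200,245,12,"pics/scene13.png")
```

```text
242 196 [109  80  71] -166.0 88.0 1573.0
242 197 [100  74  69] 17.0 40.0 43.0
242 198 [89 64 58] 13.0 42.0 50.0
242 199 [108  95  86] 9.0 44.0 46.0
242 200 [228 197 103] 7.0 46.0 34.0
242 201 [255 254  52] 5.0 47.0 24.0
243 196 [112 104 110] 19.0 35.0 40.0
243 197 [102  76  45] 15.0 37.0 43.0
243 198 [120  87  38] 12.0 38.0 40.0
243 199 [179 161 137] 8.0 40.0 44.0
243 200 [225 225 222] 6.0 42.0 29.0
243 201 [236 224 189] 2.0 44.0 34.0
244 196 [184 187 204] 18.0 31.0 32.0
244 197 [157 119   5] 16.0 32.0 21.0
244 198 [233 184   0] 13.0 34.0 18.0
244 199 [234 196  49] 8.0 36.0 24.0
244 200 [237 233 233] 5.0 38.0 20.0
244 201 [237 235 255] -1.0 40.0 37.0
245 196 [121 124 129] 16.0 27.0 35.0
245 197 [136 130  23] 6.0 31.0 88.0
245 198 [223 210   0] 4.0 32.0 75.0
245 199 [249 240  99] 7.0 32.0 16.0
245 200 [210 199 190] 3.0 34.0 19.0
245 201 [234 219 173] -2.0 37.0 32.0
246 196 [178 169  15] 8.0 26.0 90.0
246 197 [238 226  16] 4.0 28.0 90.0
246 198 [117 115  41] 1.0 29.0 89.0
246 199 [ 43  51 102] -2.0 31.0 84.0
246 200 [162 147 122] 0.0 31.0 29.0
246 201 [240 216  55] -4.0 33.0 33.0
247 196 [221 208  22] 7.0 22.0 84.0
247 197 [255 249  24] 3.0 24.0 88.0
247 198 [118 116  53] -1.0 26.0 92.0
247 199 [92 74 28] -5.0 28.0 93.0
247 200 [207 169   0] -6.0 29.0 73.0
247 201 [246 223   0] -5.0 29.0 23.0
248 196 [72 71 58] 5.0 19.0 85.0
248 197 [79 78 64] 0.0 21.0 94.0
248 198 [ 6 14 50] -3.0 22.0 90.0
248 199 [209 171   0] -5.0 24.0 81.0
248 200 [255 250   0] -3.0 23.0 22.0
248 201 [253 238   0] -7.0 25.0 29.0
```

View pics/scene13.png

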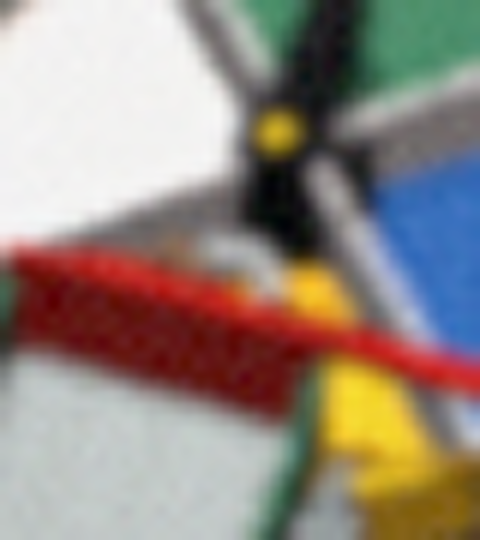

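```bash
python3 -c "
from cell import arm
print(arm.close_job(),arm.observe()['clock'])"
```

```text
the job is handed in; nothing more can be done
the job is handed in; nothing more can be done
```

The job is done and handed in: all three nuts are in the yellow bin, the tray is back on its rest and the gate is shut. I turned the carousel about 90° by its knob, lowered the gate flat, and tipped the tray to about 0.4 rad until the nuts slid out. Then I lowered the tray and swung the gate shut. It took about 26 s of the 72 s allowed.

- **Nuts:** the last top view shows the two rusty nuts well inside the bin. The grey one lies low near the hub, about 36 mm from the axis, and one rusty nut may be leaning on it. The highest nut surface measured was about 50 mm, under the 58 mm limit.
- **Tray, gate and carousel:** the tray handle is back at its starting height, and the gate's red bar is in the same pixels as at the start. The bin looks aligned with the tray to within about 1°. The gripper is clear of everything.
- **Disagreements:** several heading measurements came out at 0.45 to 0.50 rad, slightly above the stated 0.45 maximum; I used 0.455. The two cameras disagreed by 2 to 4 mm on the tray handle, and the triangulated tray corners came out 10 to 16 mm too low. I therefore relied on the depth readings and the other features.
- **Not measured:** I did not check the bystanders' final positions. The crops show no change near the station, but they do not cover all five.

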